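# Park the portion stop of a cake cutter

## Robot

A 6-joint arm with a two-finger parallel gripper is mounted at the origin on the work surface. World frame = base frame: x ahead of the robot, y to its left, z up, the work surface at z = 0. Lengths are in m, angles in rad, forces in N, time in s.
With the tool pointing down it reaches from about 0.4 to 0.925 m from the base axis. Payload 3.4 kg.
Tool frame: the origin (TCP) lies midway between the tips of the shut fingers; the grasp point (between the pads) lies 19 mm behind it; z points along the fingers, y is the line along which they close (so a half turn about z gives the same grasp; the last joint's range is limited). The gripper opens to 85 mm and grips with 20 to 120 N. Pads are 22 mm wide; open, the fingers measure 114 mm over their backs; the gripper's body (76 mm by 85 mm) begins 54 mm behind the grasp point. The pads swing forward as they close: fully open they stand 13 mm farther back than shut.
Start: joints at [1.052, 0.307, 1.506, -0, 1.328, -0.073], TCP at [0.248, 0.519, 0.207] pointing down, gripper open.
Joint ranges: [-3.12, 3.12], [-1.05, 2.28], [0.14, 2.33], [-1.42, 4.57], [0.1, 2.73], [-2.68, 2.68]. Speed limits (rad/s): [2.57, 2.57, 3.14, 3.14, 3.14, 3.14].

## Interface

Orientations are given as a unit quaternion [w, x, y, z].
In Python, from plant import observe, imaging, workorder gives the robot as it stands.
- The arm moves only by the tool carry_out, never from a script. Its argument "moves" is a list of rows, each a list of 2 entries, a list of its own where there are three numbers: the shift along the tool's x, y, z each as a share of 0.02 m, from -1 to 1, then the turn, a rotation vector about the tool's x, y, z each as a share of 0.12 rad, from -1 to 1. In form: [[[tx, ty, tz], [wx, wy, wz]], ...]. A call has 1 to 10 rows; each row shifts and turns the commanded pose from where the row before left it, along the tool's axes as they then stand; what a row does not reach is not made up. A row lasts 1/8 s, in which the tool goes at most 62.5 mm and 10.7 degrees, less where a joint would pass 70% of its speed; a pose out of reach is approached as far as the arm can. A call with a number of a shift or a turn outside -1 to 1 is refused whole. A call with a gripper value outside its range is refused whole. "hand" is the gripper's target within -1 to 1 (fully open at 1, half-way at 0, shut at -1), set as the call begins (left out, the last holds). The fingers move at their own pace and stop on an object; "force" is the grip in N (left out, the last holds). Time passes only in rows, so rows that do not move let the fingers close. It gives the time, the measured TCP pose, the force, the opening and the grip force at its end, in the units of the state.
- observe(): the state, without advancing time (a new reading comes with each control period).
- imaging.get_image(name): name is "scene" or "top"; returns (picture, depth): 384x512x3 uint8, red, green, blue; 384x512 float32, m along the optical axis (not along the pixel's ray), 0 where there is no reading.
- imaging.camera_info(name): a dict with "mtx" (3x3 intrinsics, pixels), "k1" (the pictures are not rectified: a ray, as slopes to the right and down, at radius r is drawn at 1 + k1 r^2 times it, then the intrinsics apply), "R" (3x3) and "t" (3): a world point X has camera coordinates R X + t. Camera axes: x right, y down, z forward; pixel columns grow to the right and rows downward; lengths in m; the calibration is good to about 2 mm. A picture is of the moment at which its call begins. camera_info takes no time and is no camera call.
- workorder.hand_in(): hands the job in; it is judged then, once.
The state is a dict: "time_s": time; "joints": joint angles; "joint_vel": joint speeds; "tau": joint torques, N m; "eef_pos": TCP position; "tool_rot": TCP orientation; "ft_force": force on the tool from outside, world axes, zero at the start; "ft_torque": the same for the moment, N m; "gripper_width": opening from 0.0 (shut) to 1.0 (fully open); "grip_force": force on a finger pad.
Only numpy, scipy, OpenCV 4.12 (cv2) and the standard library are available. Lean on these libraries where they do the work, as an engineer would, in place of code of your own. Each camera call takes 0.05 s, during which the arm holds its last target. There are 200 camera calls.

## Task

The cake cutter is being cleared for wash-down: free its portion stop by unscrewing the black wing knob to the end of its thread. It has a left-hand thread, so it loosens clockwise; do not drag the stop along while it is still clamped. Then slide the stop along its rail to the end block, until it clicks past the detent and is fully home, and let go with the knob still loose; leave the bowl, bottle and palette knife where they are.

Things in the scene. Friction and masses are not known exactly. Their poses are not given: they have to be found in the camera images.
- knob_grip (a point): Centre of the black knob's wing, a bar 52 mm long (x), 16 mm thick (y), 28 mm high (z). z is the turning axis, out of the sloping bed, 32 degrees from vertical towards the cutter's front; grip the 16 mm with the tool along -z. A 30 mm disc lies 20 mm below this point, the flat carriage top 34 mm below when tight. The knob climbs along z, 8 mm per turn, as it loosens.
- knob (a joint): Angle of the knob (rad): 0 fully tight, growing as it turns clockwise (seen looking down on it), 3.1 at the end of its thread, where it stops. Starts at 0 to 0.6. Below 2.3 the screw's foot clamps the carriage to the rail (against 25 to 40 N at the start), easing off evenly; above 2.3 the carriage is free. Takes up to about 0.25 N m to turn and stays where it is left.
- carriage (a joint): Carriage position along the rail (m), growing towards the end block; 0.200 is fully home, a hard stop. Starts at 0 to 0.09. Unclamped it drags with about 1.5 N. From about 0.186 a sprung ball resists with 10 to 18 N; past 0.1935 it pushes the carriage home and holds it there against about 8 N.
- carriage_top (a point): Centre of the carriage's flat top, on the knob's axis. Aluminium block 62 mm (x, uphill) by 66 mm (y), 20 mm thick, astride the rail. Its white stop plate, 8 mm thick, 34 mm high, reaches 125 mm downhill from it, its upper edge 2 mm below this point. y points along the rail to the end block, z out of the bed.
- rail_park (a point): Fixed point of the bed where carriage_top lies when the carriage is fully home, its end 1 mm short of the end block; same axes as carriage_top (x uphill, y along the level rail towards the end block, z out of the bed).
- cutter: Cake cutter, bolted down, 250 mm deep (x), 460 mm wide (y). White bed slopes up at 32 degrees from its low front (-x) edge, its centre 115 mm up. Origin under its centre at table height, z up. On the bed's upper half an aluminium rail along y, closed towards +y by a 30 mm high steel end block; a round blade guard (75 mm radius) at the -y end.
- bowl_mid (a point): Bystander: steel bowl, 130 mm wide and 60 mm high, standing on the table; point on its axis 30 mm up.
- squeeze_mid (a point): Bystander: white bottle, 56 mm diameter, 150 mm high, standing on the table; point at its centre.
- palette_mid (a point): Bystander: palette knife 260 mm long lying flat on the table to the right of the cutter, along this point's x; point 10 mm up, near its middle.

How it is judged:
On the way, in this order (a step that is already met when the one before it is completed fails the run):
1. the knob has been loosened clockwise until the carriage is free (value of joint knob above 2.3 rad), for 0.2 s.
2. the carriage is home, past the detent (value of joint carriage above 0.197 m), for 0.2 s.
At the end, for the whole second after the job is handed in: The carriage rests within 3 mm of fully home (joint above 0.197 m), past the detent, and the knob is still loose (joint above 2.3 rad) (value of joint carriage above 0.197 m and value of joint knob above 2.3 rad and velocity of joint carriage between -0.005 and 0.005 m/s); the robot touches nothing.
It fails at once if the carriage is dragged more than 10 mm while the knob still clamps it (knob below 2.0 rad) (value of joint knob below 2 rad and distance of carriage_top from where it was at the start of the episode above 0.01 m).
It fails at once if a bystander is shifted more than 30 mm (distance of any of bowl_mid, squeeze_mid, palette_mid from where it was at the start of the episode above 0.03 m).
It also fails if it takes over 56 s, if anything falls off the work surface, if the arm or the gripper's body presses on something with over 40 N, if the wrist force passes 120 N, or if a joint passes its speed limit or range.

## Working session

There is one attempt and no reset: what is moved stays moved. The work goes in short steps, Python scripts to look and compute and a tool call to move; the robot and the scene stay as the last step left them, time stands still between calls to the robot, and variables do not carry over. Pictures are saved under pics/ and viewed, at most 10 in all, crops included, and the job is handed in when it is done.

Besides the shell and the picture viewer there is one more tool, called after "Emit:" as a command line: name --argument value ..., lists and objects as JSON in quotes. carry_out: Moves the arm, as the interface text tells. Shift numbers are shares of 0.02 m and turn numbers shares of 0.12 rad, none past 1 either way. Its arguments: {"type":"object","properties":{"moves":{"type":"array","items":{"type":"array"}},"hand":{"type":"number"},"force":{"type":"number"}},"required":["moves"]}

```bash
mkdir -p pics; ls
python3 - <<'E'
from plant import observe, imaging, workorder
import cv2, numpy as np
for n in ("scene","top"):
    p,d=imaging.get_image(n); cv2.imwrite(f"pics/{n}0.png",p[:,:,::-1]); np.savez(f"{n}0.npz",p=p,d=d)
    c=imaging.camera_info(n); print(n,c)
print(observe())
E
```

```text
pics
scene {'mtx': array([[461.67256148,   0.        , 260.18822875],
       [  0.        , 461.67256148, 193.0574919 ],
       [  0.        ,   0.        ,   1.        ]]), 'k1': -0.191792328764158, 'R': array([[ 0.35595953,  0.93445998, -0.00879524],
       [ 0.65043817, -0.25450421, -0.71565201],
       [-0.67098659,  0.24902239, -0.69840164]]), 't': array([-0.19601857, -0.22115697,  2.29211893])}
top {'mtx': array([[495.21829441,   0.        , 252.78436147],
       [  0.        , 495.21829441, 195.26801782],
       [  0.        ,   0.        ,   1.        ]]), 'k1': -0.20871245314042516, 'R': array([[ 0.01120592, -0.99987906,  0.01078418],
       [-0.99820889, -0.01181972, -0.05864568],
       [ 0.05876605, -0.01010769, -0.99822061]]), 't': array([-0.00493842,  0.50445928,  1.62891763])}
{'time_s': 0.1, 'joints': array([ 1.05147565e+00,  3.07542867e-01,  1.50752384e+00, -1.99974671e-05,
        1.32841115e+00, -7.34954147e-02]), 'joint_vel': array([-0.00065279, -0.00122212, -0.00239405, -0.00084049,  0.0004433 ,
       -0.00037333]), 'tau': array([ 1.18572934e-03, -4.58526921e+01, -2.52607244e+01, -2.13753647e-04,
        5.62110465e-03, -2.04106833e-06]), 'eef_pos': array([0.24763827, 0.5182068 , 0.20655474]), 'tool_rot': array([-2.66041183e-04,  2.21068676e-01,  9.75257787e-01, -9.04333276e-04]), 'ft_force': array([-0.31942224, -0.89831373,  0.4814232 ]), 'ft_torque': array([-0.0102494 ,  0.02274483, -0.01113901]), 'grip_force': 0.0, 'gripper_width': 1.0008689564144198}
```

View pics/scene0.png

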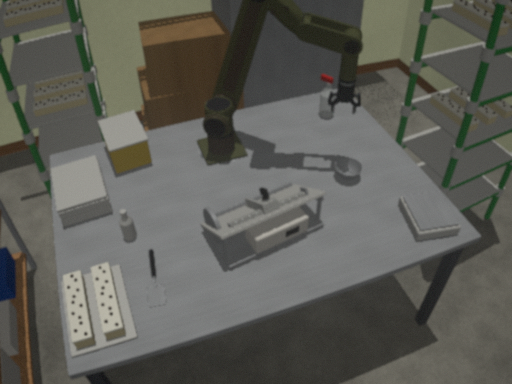

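View pics/top0.png

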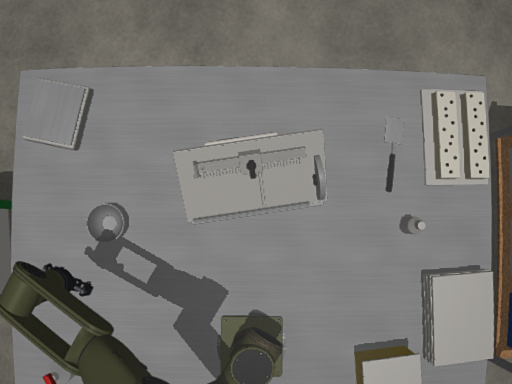

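```bash
cat > h.py <<'E'
from plant import observe, imaging, workorder
import cv2, numpy as np
from scipy.spatial.transform import Rotation as Ro
def rays(n,uv):
    c=imaging.camera_info(n); M=c["mtx"]
    q=(np.asarray(uv,float).reshape(-1,2)-M[:2,2])/[M[0,0],M[1,1]]
    s=q.copy()
    for _ in range(20): s=q/(1+c["k1"]*(s**2).sum(1,keepdims=True))
    return s,c
def world(n,uv,z):
    s,c=rays(n,uv); z=np.asarray(z).reshape(-1,1)
    return (np.c_[s*z,z]-c["t"])@c["R"]
def cloud(n,d):
    v,u=np.mgrid[0:384,0:512]
    return world(n,np.c_[u.ravel(),v.ravel()],d.ravel()).reshape(384,512,3)
def proj(n,X):
    c=imaging.camera_info(n); x=np.atleast_2d(X)@c["R"].T+c["t"]; s=x[:,:2]/x[:,2:]
    s=s*(1+c["k1"]*(s**2).sum(1,keepdims=True)); return s*[c["mtx"][0,0],c["mtx"][1,1]]+c["mtx"][:2,2]
E
python3 - <<'E'
from h import *
out=[]
for n,(r0,r1,c0,c1) in {"top":(120,230,165,335),"scene":(170,265,190,335)}.items():
    f=np.load(n+"0.npz");p,d=f["p"],f["d"];W=cloud(n,d)
    np.save(n+"_W.npy",W)
    sub=W[r0:r1,c0:c1].reshape(-1,3);P=p[r0:r1,c0:c1].reshape(-1,3).astype(int)
    ok=(d[r0:r1,c0:c1].ravel()>0)
    k=ok&(sub[:,2]>.03)
    S=sub[k]
    # plane RANSAC via slope: z = a x + b y + c
    rng=np.random.default_rng(0);best=0
    for _ in range(1500):
        a=S[rng.choice(len(S),3,False)]
        m=np.cross(a[1]-a[0],a[2]-a[0]); l=np.linalg.norm(m)
        if l<1e-4: continue
        m=m/l*np.sign(m[2]); 
        if not .78<m[2]<.92: continue
        i=abs((S-a[0])@m)<.003
        if i.sum()>best: best=i.sum();I=i
    B=S[I];c=B.mean(0);m=np.linalg.svd(B-c)[2][2];m*=np.sign(m[2])
    print(n,"bed n",m,"c",c,best,"tilt",np.degrees(np.arccos(m[2])),"yaw",np.degrees(np.arctan2(-m[1],-m[0])))
    dk=k&(P.max(1)<70)
    K=sub[dk]; print("dark",dk.sum(),np.median(K,0),K.min(0),K.max(0))
    h=(K-c)@m; print("heights",np.percentile(h,[5,50,95]))
    im=cv2.resize(p[r0:r1,c0:c1],None,fx=4.6,fy=4.6,interpolation=cv2.INTER_CUBIC)[:,:,::-1]
    out.append(cv2.resize(im,(780,int(im.shape[0]*780/im.shape[1]))))
cv2.imwrite("pics/crop_top.png",out[0]);cv2.imwrite("pics/crop_scene.png",out[1])
E
```

```text
top bed n [-0.52300851 -0.08682352  0.84789373] c [0.55921064 0.01224347 0.11882764] 5350 tilt 32.01668693211889 yaw 9.4255916013464
dark 152 [0.5649741  0.00338498 0.21981248] [ 0.5325593  -0.19798688  0.11098369] [0.59582999 0.02090495 0.24178666]
heights [0.02301504 0.08450588 0.09246905]
scene bed n [-0.52734663 -0.08001867  0.84587383] c [ 0.57451437 -0.00610888  0.12608096] 1280 tilt 32.23431885767899 yaw 8.628144891838549
dark 212 [0.59768999 0.00641877 0.10458957] [ 0.45044484 -0.21733935  0.0312778 ] [0.69226292 0.22747547 0.24007425]
heights [-0.11936412 -0.0330294   0.0866145 ]
```

View pics/crop_top.png

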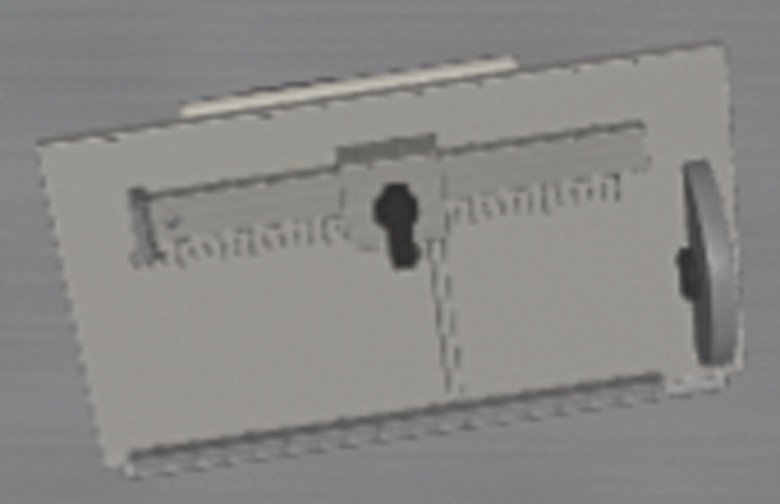

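View pics/crop_scene.png

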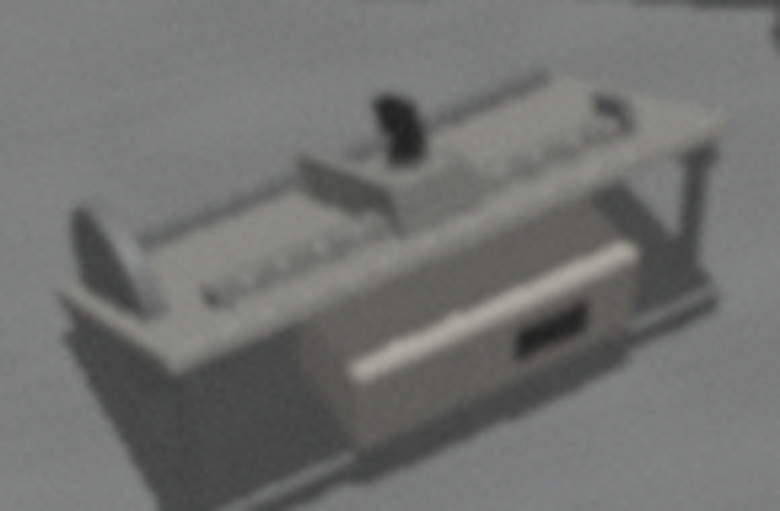

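Run:
```python
from h import *
f=np.load("top0.npz");p,d=f["p"].astype(int),f["d"];W=np.load("top_W.npy")
th=np.radians(9.1);t=np.radians(32)
x=np.array([np.cos(t)*np.cos(th),np.cos(t)*np.sin(th),np.sin(t)]);y=np.array([-np.sin(th),np.cos(th),0]);z=np.cross(x,y)
B=np.c_[x,y,z]; c=np.array([.5592,.01224,.11883]); np.savez("fr.npz",B=B,c=c)
for n,(r0,r1,c0,c1) in {"top":(120,230,165,335),"scene":(170,265,190,335)}.items():
    f=np.load(n+"0.npz");p,d=f["p"].astype(int),f["d"];W=np.load(n+"_W.npy")
    L=(W[r0:r1,c0:c1]-c)@B; P=p[r0:r1,c0:c1]; ok=d[r0:r1,c0:c1]>0
    h=L[...,2]; dark=ok&(P.max(2)<75)&(h>.03)&(h<.12)&(abs(L[...,1])<.1)
    K=L[dark]; print(n,dark.sum())
    print(np.histogram(K[:,2],np.arange(.03,.12,.006)))
    Tp=K[K[:,2]>.07]; print("wingtop n",len(Tp),"mean",Tp.mean(0),Tp.min(0),Tp.max(0))
    q,s,vt=np.linalg.svd(Tp[:,:2]-Tp[:,:2].mean(0)); print("axis",vt[0],s)
    r=cv2.minAreaRect((Tp[:,:2]*1000).astype(np.float32)); print(r)
    top=ok&(abs(h-.0405)<.012)&(abs(L[...,1])<.12)&~dark&(abs(L[...,0])<.2)
    print(np.histogram(L[top][:,2],np.arange(.026,.056,.003)))
    e=ok&(L[...,1]>.1)&(h>.012)&(h<.05); E=L[e]; print("endblock",len(E),E.min(0),E.max(0),np.median(E,0))
```

```text
top 108
(array([ 0,  0,  1,  4,  9,  2,  5,  4,  5, 43, 34,  1,  0,  0]), array([0.03 , 0.036, 0.042, 0.048, 0.054, 0.06 , 0.066, 0.072, 0.078,
       0.084, 0.09 , 0.096, 0.102, 0.108, 0.114]))
wingtop n 88 mean [ 0.06570594 -0.0061617   0.08807751] [ 0.03734131 -0.01412154  0.07002825] [0.08642326 0.00143873 0.09885665]
axis [-0.99997525  0.00703587] [0.13451612 0.04074608]
((61.87242889404297, -6.499433517456055), (49.07872772216797, 15.38913345336914), 0.7834386229515076)
(array([  2,  11,  31,  89, 149, 111,  38,   4,   1]), array([0.026, 0.029, 0.032, 0.035, 0.038, 0.041, 0.044, 0.047, 0.05 ,
       0.053]))
endblock 293 [-0.13054438  0.10007018  0.0120126 ] [0.08284477 0.20020998 0.03661935] [0.05270968 0.14109291 0.01637678]
scene 75
(array([ 0,  0,  0,  9, 10,  7, 14,  8, 10, 16,  1,  0,  0,  0]), array([0.03 , 0.036, 0.042, 0.048, 0.054, 0.06 , 0.066, 0.072, 0.078,
       0.084, 0.09 , 0.096, 0.102, 0.108, 0.114]))
wingtop n 39 mean [ 0.07089963 -0.0107194   0.08145124] [ 0.04585291 -0.01553556  0.07049032] [ 0.09422721 -0.00204628  0.09045685]
axis [0.99880845 0.04880237] [0.08813585 0.02301361]
((69.94796752929688, -9.027791023254395), (48.45991516113281, 12.78214168548584), 2.6298391819000244)
(array([ 3, 18, 33, 33, 62,  7,  0,  1,  1]), array([0.026, 0.029, 0.032, 0.035, 0.038, 0.041, 0.044, 0.047, 0.05 ,
       0.053]))
endblock 511 [-0.31551134  0.10005308  0.01200497] [0.08738691 0.34049353 0.04986796] [-0.25949898  0.1723497   0.02511452]
```

```bash
cat >> h.py <<'E'
_f=np.load("fr.npz");B,C=_f["B"],_f["c"]
def onplane(n,uv,h):
    s,c=rays(n,uv); D=np.c_[s,np.ones(len(s))]@c["R"]; O=-c["R"].T@c["t"]
    k=(h-(O-C)@B[:,2])/(D@B[:,2]); return (O+D*k[:,None]-C)@B
Rt=np.c_[-B[:,0],B[:,1],-B[:,2]]
def plan(L,R=Rt):
    "shift in tool axes (in 0.02 m shares) and turn (0.12 rad shares) to local pose L,R"
    o=observe();q=o["tool_rot"];R0=Ro.from_quat(q[[1,2,3,0]]).as_matrix()
    T=C+B@np.array(L); print("target",T.round(4),"world d",(T-o["eef_pos"]).round(4),"now local",((o["eef_pos"]-C)@B).round(4))
    print("tool shift shares",(R0.T@(T-o["eef_pos"])/.02).round(2),"turn shares",(Ro.from_matrix(R0.T@R).as_rotvec()/.12).round(2))
E
python3 - <<'E'
from h import *
k=165+np.array([340,437,352,447])/4.588; v=120+np.array([168,155,248,236])/4.588
print(onplane("top",np.c_[k,v],.040).round(4))
k=165+np.array([140,155])/4.588; v=120+np.array([190,262])/4.588
print("endblk",onplane("top",np.c_[k,v],.03).round(4))
kd=np.array([[165+397/4.588,120+200/4.588],[165+404/4.588,120+268/4.588],[165+397/4.588,120+183/4.588]]);print("knob",onplane("top",kd,.088).round(4),onplane("top",kd,.054).round(4))
s=780/145; ks=np.array([[190+383/s,170+97/s],[190+405/s,170+160/s]])
print(onplane("scene",ks,.088).round(4))
plan([.065,-.0075,.17])
E
```

```text
[[ 0.0877  0.0242  0.04  ]
 [ 0.0869 -0.0391  0.04  ]
 [ 0.0295  0.024   0.04  ]
 [ 0.0281 -0.039   0.04  ]]
endblk [[0.0886 0.1549 0.03  ]
 [0.0356 0.1541 0.03  ]]
knob [[ 0.0817 -0.0082  0.088 ]
 [ 0.0336 -0.0068  0.088 ]
 [ 0.0933 -0.0096  0.088 ]] [[ 0.0658 -0.0091  0.054 ]
 [ 0.0164 -0.0078  0.054 ]
 [ 0.0777 -0.0106  0.054 ]]
[[ 0.0452 -0.0052  0.088 ]
 [ 0.2046 -0.0663  0.088 ]]
target [ 0.5259 -0.0007  0.2974] world d [ 0.2782 -0.5189  0.0909] now local [-0.1465  0.5489  0.195 ]
tool shift shares [-23.74 -17.42  -4.51] turn shares [-1.42 -4.52 -4.9 ]
```

Emit:
carry_out --moves '[[[-0.95, -0.7, -0.5], [0, 0, 0]], [[-0.95, -0.7, -0.5], [0, 0, 0]], [[-0.95, -0.7, -0.5], [0, 0, 0]], [[-0.95, -0.7, -0.5], [0, 0, 0]], [[-0.95, -0.7, -0.5], [0, 0, 0]], [[-0.95, -0.7, -0.5], [0, 0, 0]], [[-0.95, -0.7, -0.5], [0, 0, 0]], [[-0.95, -0.7, -0.5], [0, 0, 0]], [[-0.95, -0.7, -0.5], [0, 0, 0]], [[-0.95, -0.7, -0.5], [0, 0, 0]]]' --hand 1

```text
time_s: 1.35
eef_pos: [0.3595, 0.3082, 0.3086]
tool_rot: [0.001, 0.222, 0.975, 0.0]
ft_force: [0.2, -0.1, -0.5]
gripper_width: 1.0
grip_force: 0.0
```

Emit:
carry_out --moves '[[[-0.95, -0.7, 0], [0, 0, 0]], [[-0.95, -0.7, 0], [0, 0, 0]], [[-0.95, -0.7, 0], [0, 0, 0]], [[-0.95, -0.7, 0], [0, 0, 0]], [[-0.95, -0.7, 0], [0, 0, 0]], [[-0.95, -0.7, 0], [0, 0, 0]], [[-0.95, -0.7, 0], [0, 0, 0]], [[-0.95, -0.7, 0], [0, 0, 0]], [[-0.95, -0.7, 0], [0, 0, 0]], [[-0.95, -0.7, 0], [0, 0, 0]]]'

```text
time_s: 2.6
eef_pos: [0.4697, 0.1001, 0.3083]
tool_rot: [0.001, 0.222, 0.975, -0.0]
ft_force: [0.8, 0.3, -0.2]
gripper_width: 0.998
grip_force: 0.0
```

Emit:
carry_out --moves '[[[-0.95, -0.7, 0], [0, 0, 0]], [[-0.95, -0.7, 0], [0, 0, 0]], [[-0.95, -0.7, 0], [0, 0, 0]], [[0, 0, 0], [-0.2, -0.65, -0.7]], [[0, 0, 0], [-0.2, -0.65, -0.7]], [[0, 0, 0], [-0.2, -0.65, -0.7]], [[0, 0, 0], [-0.2, -0.65, -0.7]], [[0, 0, 0], [-0.2, -0.65, -0.7]], [[0, 0, 0], [-0.2, -0.65, -0.7]], [[0, 0, 0], [-0.2, -0.65, -0.7]]]'

```text
time_s: 3.85
eef_pos: [0.5023, 0.0388, 0.3083]
tool_rot: [0.279, -0.077, 0.957, 0.02]
ft_force: [0.6, 0.7, -0.3]
gripper_width: 0.997
grip_force: 0.0
```

Run:
```python
from h import *
plan([.060,-.0075,.15]);o=observe();print(o["joints"].round(3),o["time_s"],o["ft_force"].round(2))
```

```text
target [5.321e-01 3.000e-04 2.778e-01] world d [ 0.0298 -0.0385 -0.0305] now local [0.0563 0.0352 0.1882]
tool shift shares [-0.16 -2.13  1.92] turn shares [-0.03  0.07  0.03]
[-0.122 -0.15   1.921  0.198  0.831 -1.947] 3.85 [ 0.61  0.7  -0.31]
```

Emit:
carry_out --moves '[[[-0.04, -0.53, 0.7], [0, 0, 0]], [[-0.04, -0.53, 0.7], [0, 0, 0]], [[-0.04, -0.53, 0.7], [0, 0.07, 0]], [[-0.04, -0.53, 0.7], [0, 0, 0]], [[0, 0, 0], [0, 0, 0]], [[0, 0, 0], [0, 0, 0]]]'

```text
time_s: 4.6
eef_pos: [0.5419, 0.0028, 0.2619]
tool_rot: [0.273, -0.076, 0.959, 0.021]
ft_force: [-0.8, -0.1, 0.5]
gripper_width: 1.0
grip_force: 0.0
```

Run:
```python
from h import *
plan([.060,-.0075,.060])
ims=[]
for n in("scene","top"):
    p,d=imaging.get_image(n); u,v=proj(n,C+B@[.06,-.0075,.08])[0].astype(int)
    ims.append(cv2.resize(p[v-40:v+40,u-52:u+52],(396,304),interpolation=cv2.INTER_CUBIC)); print(u,v)
cv2.imwrite("pics/near.png",np.hstack(ims)[:,:,::-1])
```

```text
target [0.5792 0.0079 0.2015] world d [ 0.0373  0.0051 -0.0604] now local [ 0.0601 -0.0066  0.1312]
tool shift shares [-0.01 -0.03  3.56] turn shares [-0.02 -0.04 -0.  ]
262 190
251 169
```

View pics/near.png

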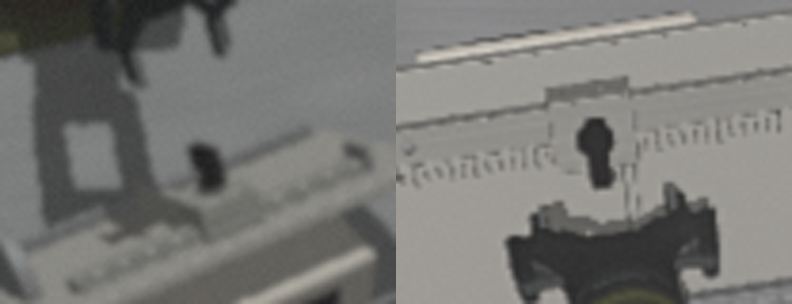

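Emit:
carry_out --moves '[[[0, 0, 0.7], [0, 0, 0]], [[0, 0, 0.7], [0, 0, 0]], [[0, 0, 0.7], [0, 0, 0]], [[0, 0, 0.7], [0, 0, 0]], [[0, 0, 0.7], [0, 0, 0]], [[0, 0, 0], [0, 0, 0]]]'

```text
time_s: 5.45
eef_pos: [0.5784, 0.0089, 0.2005]
tool_rot: [0.272, -0.076, 0.959, 0.021]
ft_force: [0.4, -0.4, -0.1]
gripper_width: 0.995
grip_force: 0.0
```

Emit:
carry_out --moves '[[[0, 0, 0], [0, 0, 0]], [[0, 0, 0], [0, 0, 0]], [[0, 0, 0], [0, 0, 0]], [[0, 0, 0], [0, 0, 0]], [[0, 0, 0], [0, 0, 0]], [[0, 0, 0], [0, 0, 0]], [[0, 0, 0], [0, 0, 0]], [[0, 0, 0], [0, 0, 0]]]' --hand -1 --force 40

```text
time_s: 6.45
eef_pos: [0.5788, 0.0075, 0.2031]
tool_rot: [0.274, -0.076, 0.959, 0.02]
ft_force: [-3.2, -4.4, 2.8]
gripper_width: 0.167
grip_force: 38.9
```

```bash
cat > st.py <<'E'
from h import *
o=observe();q=o["tool_rot"];R0=Ro.from_quat(q[[1,2,3,0]]).as_matrix()
print("t",o["time_s"],"local",((o["eef_pos"]-C)@B).round(4),"turned",Ro.from_matrix(Rt.T@R0).as_rotvec().round(3))
print("F local",(B.T@o["ft_force"]).round(1),"F tool",(R0.T@o["ft_force"]).round(1),"M tool",(R0.T@o["ft_torque"]).round(2),"w",o["gripper_width"],"grip",o["grip_force"],"q6",o["joints"][5])
E
python3 st.py
```

```text
t 6.45 local [ 0.0605 -0.0078  0.0616] turned [ 0.004  0.003 -0.   ]
F local [-1.8 -3.8  4.4] F tool [ 1.8 -3.8 -4.4] M tool [0.77 0.53 0.17] w 0.16663816740230122 grip 38.90893578529358 q6 -2.1390926062739726
```

Emit:
carry_out --moves '[[[0, 0, -0.06], [0, 0, 0.7]], [[0, 0, -0.01], [0, 0, 0.7]], [[0, 0, -0.01], [0, 0, 0.7]], [[0, 0, -0.01], [0, 0, 0.7]], [[0, 0, -0.01], [0, 0, 0.7]], [[0, 0, -0.01], [0, 0, 0.7]], [[0, 0, 0], [0, 0, 0]]]'

```text
time_s: 7.32
eef_pos: [0.5782, 0.0069, 0.2035]
tool_rot: [0.26, 0.166, 0.947, 0.087]
ft_force: [7.3, -5.2, -9.3]
gripper_width: 0.164
grip_force: 39.3
```

```bash
python3 st.py
```

```text
t 7.325 local [ 0.0601 -0.0083  0.0623] turned [0.006 0.003 0.504]
F local [  0.5  -6.2 -11.3] F tool [-3.5 -5.1 11.3] M tool [ 1.06 -0.35 -0.07] w 0.16393953532602867 grip 39.26152467727661 q6 -1.633482207570056
```

Emit:
carry_out --moves '[[[0, 0, 0.02], [0, 0, 0.8]], [[0, 0, 0], [0, 0, 0.8]], [[0, 0, 0], [0, 0, 0.8]], [[0, 0, 0], [0, 0, 0.8]], [[0, 0, 0], [0, 0, 0.8]], [[0, 0, 0], [0, 0, 0.8]], [[0, 0, 0], [0, 0, 0.8]], [[0, 0, 0], [0, 0, 0.8]], [[0, 0, 0], [0, 0, 0]]]'

```text
time_s: 8.45
eef_pos: [0.5777, 0.0063, 0.2034]
tool_rot: [0.208, 0.508, 0.817, 0.177]
ft_force: [0.2, -8.1, -3.7]
gripper_width: 0.163
grip_force: 40.3
```

```bash
python3 st.py
```

```text
t 8.45 local [ 0.0595 -0.0088  0.0625] turned [0.008 0.    1.271]
F local [-2.9 -8.  -2.5] F tool [-6.8 -5.1  2.6] M tool [ 1.19 -1.27 -0.09] w 0.16283852105863478 grip 40.27230083942413 q6 -0.8657318802128982
```

Emit:
carry_out --moves '[[[0, 0, -0.005], [0, 0, 0.8]], [[0, 0, -0.005], [0, 0, 0.8]], [[0, 0, -0.005], [0, 0, 0.8]], [[0, 0, -0.005], [0, 0, 0.8]], [[0, 0, -0.005], [0, 0, 0.8]], [[0, 0, -0.005], [0, 0, 0.8]], [[0, 0, -0.005], [0, 0, 0.8]], [[0, 0, -0.005], [0, 0, 0.8]], [[0, 0, 0], [0, 0, 0]]]'

```text
time_s: 9.57
eef_pos: [0.5762, 0.0078, 0.2032]
tool_rot: [0.125, 0.777, 0.567, 0.242]
ft_force: [1.6, -4.0, -7.5]
gripper_width: 0.165
grip_force: 39.9
```

```bash
python3 st.py
```

```text
t 9.575 local [ 0.0584 -0.007   0.063 ] turned [9.000e-03 2.000e-03 2.038e+00]
F local [-3.2 -4.2 -6.9] F tool [-5.1 -0.9  7. ] M tool [ 0.33 -0.88 -0.1 ] w 0.16487613322750444 grip 39.92374241352081 q6 -0.09885247660284101
```

Emit:
carry_out --moves '[[[0, 0, 0], [0, 0, 0.8]], [[0, 0, 0], [0, 0, 0.8]], [[0, 0, 0], [0, 0, 0.8]], [[0, 0, 0], [0, 0, 0.8]], [[0, 0, 0], [0, 0, 0.8]], [[0, 0, 0], [0, 0, 0]]]'

```text
time_s: 10.32
eef_pos: [0.5756, 0.009, 0.2033]
tool_rot: [0.063, 0.889, 0.367, 0.265]
ft_force: [-3.4, -1.3, -3.5]
gripper_width: 0.163
grip_force: 40.5
```

```bash
python3 st.py
```

```text
t 10.325 local [ 0.058  -0.0058  0.0633] turned [9.000e-03 2.000e-03 2.517e+00]
F local [-4.9 -0.7 -1.1] F tool [-4.4 -2.3  1.1] M tool [ 0.45 -0.92 -0.2 ] w 0.16349187353237135 grip 40.458088517189026 q6 0.37975065898392685
```

Emit:
carry_out --moves '[[[0, 0, -0.02], [0, 0, 0.7]], [[0, 0, 0], [0, 0, 0.7]], [[0, 0, 0], [0, 0, 0.7]], [[0, 0, 0], [0, 0, 0]]]'

```text
time_s: 10.82
eef_pos: [0.5752, 0.0091, 0.2035]
tool_rot: [0.029, 0.928, 0.253, 0.27]
ft_force: [-3.1, -0.7, -4.9]
gripper_width: 0.162
grip_force: 40.4
```

```bash
python3 st.py
```

```text
t 10.825 local [ 0.0579 -0.0056  0.0637] turned [1.100e-02 1.000e-03 2.769e+00]
F local [-5.3 -0.2 -2.5] F tool [-5.  -1.7  2.5] M tool [ 0.45 -1.06 -0.21] w 0.16202253754539864 grip 40.44846832752228 q6 0.6314654906980768
```

Emit:
carry_out --moves '[[[0, 0, 0], [0, 0, 0.6]], [[0, 0, 0], [0, 0, 0.6]], [[0, 0, 0], [0, 0, 0.6]], [[0, 0, 0], [0, 0, 0.6]], [[0, 0, 0], [0, 0, 0.6]], [[0, 0, 0], [0, 0, 0]]]'

```text
time_s: 11.58
eef_pos: [0.575, 0.0093, 0.2037]
tool_rot: [-0.02, 0.959, 0.083, 0.271]
ft_force: [-6.1, 0.2, -0.0]
gripper_width: 0.159
grip_force: 41.1
```

```bash
python3 st.py
```

```text
t 11.575 local [ 0.0578 -0.0054  0.064 ] turned [ 0.012 -0.     3.128]
F local [-5.1  1.1  3.2] F tool [-5.1 -1.2 -3.1] M tool [ 0.22 -1.27 -0.37] w 0.15872615100350093 grip 41.056228280067444 q6 0.9911197938434284
```

Emit:
carry_out --moves '[[[0, -0.5, 0], [0, 0, 0]], [[0.01, -0.5, 0], [0, 0, 0]], [[0.01, -0.5, 0], [0, 0, 0]], [[0.01, -0.5, 0], [0, 0, 0]], [[0, 0, 0], [0, 0, 0]]]' --force 60

```text
time_s: 12.2
eef_pos: [0.5685, 0.0492, 0.2037]
tool_rot: [-0.02, 0.959, 0.083, 0.271]
ft_force: [-7.1, 0.4, 0.0]
gripper_width: 0.152
grip_force: 59.4
```

```bash
python3 st.py
```

```text
t 12.2 local [0.0578 0.035  0.064 ] turned [0.012 0.    3.127]
F local [-5.9  1.5  3.7] F tool [-5.9 -1.6 -3.6] M tool [ 0.24 -1.27 -0.39] w 0.1523289149292657 grip 59.39319133758545 q6 1.1591034099867412
```

Emit:
carry_out --moves '[[[0.01, -0.5, 0], [0, 0, 0]], [[0.01, -0.5, 0], [0, 0, 0]], [[0.01, -0.5, 0], [0, 0, 0]], [[0.01, -0.5, 0], [0, 0, 0]], [[0.01, -0.5, 0], [0, 0, 0]], [[0.01, -0.5, 0], [0, 0, 0]], [[0, 0, 0], [0, 0, 0]]]'

```text
time_s: 13.08
eef_pos: [0.5591, 0.1082, 0.2037]
tool_rot: [-0.019, 0.959, 0.083, 0.271]
ft_force: [-8.6, -0.2, 0.7]
gripper_width: 0.154
grip_force: 59.7
```

Run:
```python
exec(open("st.py").read())
p,d=imaging.get_image("top"); cv2.imwrite("pics/mid.png",cv2.resize(p[120:230,165:335],(780,505),interpolation=cv2.INTER_CUBIC)[:,:,::-1])
```

```text
t 13.075 local [0.0578 0.0948 0.064 ] turned [ 1.400e-02 -1.000e-03  3.127e+00]
F local [-6.8  1.2  5.1] F tool [-6.9 -1.3 -5.1] M tool [ 0.23 -1.38 -0.32] w 0.15428337309658327 grip 59.677973985672 q6 1.442296044818216
```

View pics/mid.png

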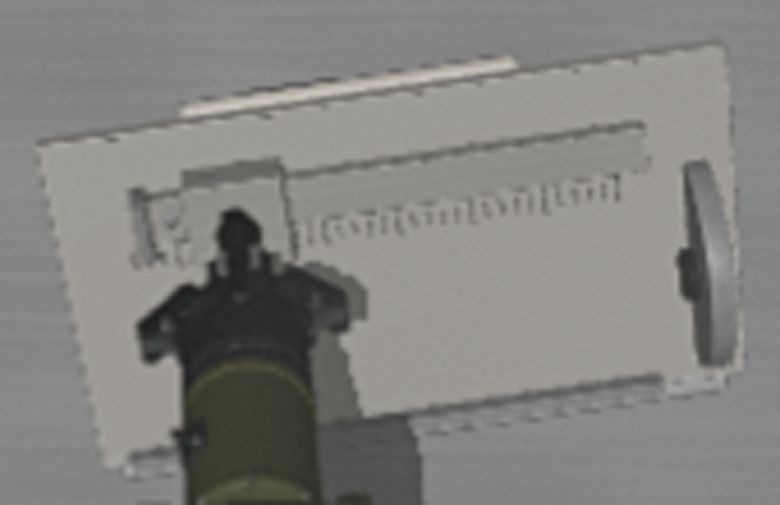

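Emit:
carry_out --moves '[[[0, -0.25, 0], [0, 0, 0]], [[0, -0.25, 0], [0, 0, 0]], [[0, -0.2, 0], [0, 0, 0]], [[0, -0.15, 0], [0, 0, 0]], [[0, 0, 0], [0, 0, 0]]]'

```text
time_s: 13.75
eef_pos: [0.557, 0.1217, 0.2037]
tool_rot: [-0.017, 0.959, 0.083, 0.271]
ft_force: [-7.9, -15.2, 2.1]
gripper_width: 0.155
grip_force: 59.9
```

```bash
python3 st.py
```

```text
t 13.75 local [0.0578 0.1085 0.064 ] turned [ 0.014 -0.008  3.125]
F local [ -7.5 -13.7   7.2] F tool [-7.8 13.6 -7.1] M tool [-2.34 -1.47 -0.43] w 0.155218396166986 grip 59.91031531593762 q6 1.5252828660540174
```

Emit:
carry_out --moves '[[[0, -0.1, 0], [0, 0, 0]], [[0, -0.1, 0], [0, 0, 0]], [[0, 0, 0], [0, 0, 0]]]'

```text
time_s: 14.12
eef_pos: [0.5561, 0.127, 0.2037]
tool_rot: [-0.018, 0.959, 0.082, 0.271]
ft_force: [-8.5, -1.7, 1.4]
gripper_width: 0.155
grip_force: 59.9
```

```bash
python3 st.py
```

```text
t 14.125 local [0.0578 0.1138 0.064 ] turned [ 0.014 -0.004  3.128]
F local [-6.6 -0.4  5.8] F tool [-6.7  0.3 -5.7] M tool [-0.28 -1.4  -0.41] w 0.1546122206796898 grip 59.94323015213013 q6 1.544749907585783
```

Emit:
carry_out --moves '[[[0, -0.1, 0], [0, 0, 0]], [[0, -0.1, 0], [0, 0, 0]], [[0, 0, 0], [0, 0, 0]]]'

```text
time_s: 14.5
eef_pos: [0.5552, 0.1323, 0.2037]
tool_rot: [-0.019, 0.959, 0.082, 0.271]
ft_force: [-8.8, 1.0, 1.6]
gripper_width: 0.154
grip_force: 59.9
```

```bash
python3 st.py
```

```text
t 14.5 local [0.0577 0.1192 0.064 ] turned [ 1.300e-02 -1.000e-03  3.128e+00]
F local [-6.4  2.4  5.9] F tool [-6.4 -2.4 -5.8] M tool [ 0.47 -1.44 -0.36] w 0.153602362673756 grip 59.93226382488501 q6 1.5643571553877789
```

Past the detent; press on until the hard stop.

Emit:
carry_out --moves '[[[0, -0.1, 0], [0, 0, 0]], [[0, -0.1, 0], [0, 0, 0]], [[0, 0, 0], [0, 0, 0]]]'

```text
time_s: 14.88
eef_pos: [0.555, 0.1335, 0.2037]
tool_rot: [-0.017, 0.959, 0.083, 0.271]
ft_force: [-5.5, -13.5, 0.8]
gripper_width: 0.152
grip_force: 60.1
```

```bash
python3 st.py
```

```text
t 14.875 local [0.0577 0.1204 0.064 ] turned [ 0.014 -0.008  3.126]
F local [ -6.  -12.4   4.7] F tool [-6.2 12.4 -4.6] M tool [-2.26 -1.44 -0.35] w 0.15228951203525942 grip 60.07351933512837 q6 1.5839446444281167
```

Emit:
carry_out --moves '[[[0, -0.05, 0], [0, 0, 0]], [[0, 0, 0], [0, 0, 0]], [[0, 0.1, 0], [0, 0, 0]], [[0, 0.08, 0], [0, 0, 0]], [[0, 0, 0], [0, 0, 0]]]'

```text
time_s: 15.5
eef_pos: [0.5552, 0.1327, 0.2037]
tool_rot: [-0.019, 0.959, 0.083, 0.271]
ft_force: [-7.6, -3.8, 1.0]
gripper_width: 0.153
grip_force: 60.1
```

Emit:
carry_out --moves '[[[0, 0, 0], [0, 0, 0]], [[0, 0, 0], [0, 0, 0]], [[0, 0, 0], [0, 0, 0]], [[0, 0, 0], [0, 0, 0]], [[0, 0, 0], [0, 0, 0]], [[0, 0, 0], [0, 0, 0]], [[0, 0, -0.5], [0, 0, 0]], [[0, 0, -0.8], [0, 0, 0]], [[0, 0, -0.8], [0, 0, 0]], [[0, 0, -0.8], [0, 0, 0]]]' --hand 0.4

```text
time_s: 16.75
eef_pos: [0.5269, 0.1286, 0.2552]
tool_rot: [-0.019, 0.958, 0.081, 0.273]
ft_force: [0.9, -0.1, -0.3]
gripper_width: 0.702
grip_force: 0.0
```

Emit:
carry_out --moves '[[[0, 0, -0.9], [0, 0, 0]], [[0, 0, -0.9], [0, 0, 0]], [[0, 0, -0.9], [0, 0, 0]], [[0, 0, -0.9], [0, 0, 0]], [[0, 0, -0.9], [0, 0, 0]], [[0, 0, 0], [0, 0, 0]], [[0, 0, 0], [0, 0, 0]]]'

```text
time_s: 17.62
eef_pos: [0.4804, 0.1213, 0.3305]
tool_rot: [-0.019, 0.958, 0.081, 0.273]
ft_force: [-0.1, -0.0, -0.8]
gripper_width: 0.702
grip_force: 0.0
```

Run:
```python
exec(open("st.py").read())
ims=[]
for n in("scene","top"):
    p,d=imaging.get_image(n); u,v=proj(n,C+B@[.06,.115,.05])[0].astype(int)
    ims.append(cv2.resize(p[v-40:v+40,u-52:u+52],(396,304),interpolation=cv2.INTER_CUBIC))
cv2.imwrite("pics/end.png",np.hstack(ims)[:,:,::-1])
```

```text
t 17.625 local [0.0608 0.1202 0.2116] turned [ 7.000e-03 -3.000e-03  3.132e+00]
F local [-0.5 -0.  -0.7] F tool [-0.5  0.   0.7] M tool [-0.02 -0.27 -0.01] w 0.7024918775711508 grip 0.0 q6 1.5736127173944503
```

View pics/end.png

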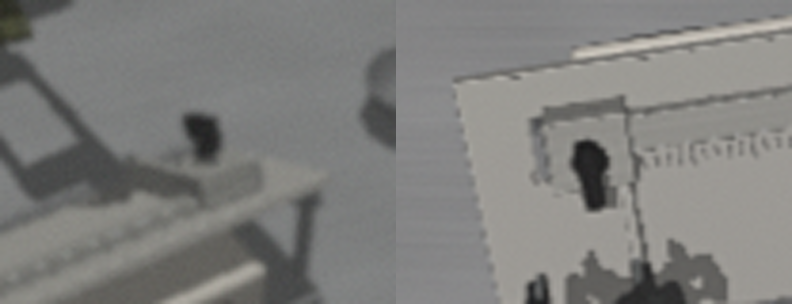

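The pictures show the carriage against the end block (top view, about crop pixel 545,150), the wing along the slope about half a turn from its start, and the gripper clear.

```bash
python3 -c "
from plant import workorder
print(workorder.hand_in())"
```

```text
the job is handed in; nothing more can be done
None
```

The job is handed in: I unscrewed the knob clockwise to the end of its thread (about 3.1 rad), slid the stop past the detent to its hard stop, and let go with the knob loose, keeping clear of the bowl, bottle and palette knife; the hand-in returned no verdict.

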